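Make up two repair kits from the stock on the welding-shop bench

ROBOT

A 7-joint arm with a two-finger parallel gripper is mounted at the origin on the work surface. World frame = base frame: x ahead of the robot, y to its left, z up, the work surface at z = 0. Lengths are in m, angles in rad, forces in N, time in s.
With the tool pointing down it reaches from about 0.35 to 0.9 m from the base axis. Payload 7.2 kg.
Tool frame: the origin (TCP) lies between the finger pads; the fingertips stand 8 mm ahead of it and the grasp point (between the pads) lies 11 mm behind it; z points along the fingers, y is the line along which they close (so a half turn about z gives the same grasp; the last joint's range is limited). The gripper opens to 85 mm and grips with 20 to 120 N. Pads are 22 mm wide; open, the fingers measure 114 mm over their backs; the gripper's body (76 mm by 85 mm) begins 54 mm behind the grasp point. The pads swing forward as they close: fully open they stand 13 mm farther back than shut.
Start: joints at [-0.068, 0.411, -0.013, 1.596, 0.006, 1.134, -0.082], TCP at [0.625, -0, 0.239] pointing down, gripper open.
Joint ranges: [-2.95, 2.95], [-0.29, 1.99], [-1.47, 1.44], [0.14, 2.54], [-1.03, 4.17], [0.13, 1.85], [-2.86, 2.86]. Speed limits (rad/s): [2.39, 2.39, 3.01, 3.01, 3.14, 3.14, 3.14].

INTERFACE

Orientations are given as [roll, pitch, yaw] about the fixed x, y, z axes, in that order (R = Rz(yaw) Ry(pitch) Rx(roll)).
In Python, from rig import move_ptp, line_to, move_j, gripper_open, grasp, wait, inverse_kinematics, observe, read_camera, camera_info, IKError, sign_off gives the robot as it stands. Calls block until the motion is done:
- move_ptp(position, orientation): joint-space move of the TCP to a pose.
- line_to(position, orientation=None, velocity=0.15, stop_force=None): straight line of the TCP; orientation=None keeps the orientation; velocity is the mean speed in m/s. With stop_force (N) it stops when the force on the tool has changed by that much, and returns True; else False.
- move_j(angles): joint-space move.
- gripper_open() and grasp(): open the fingers fully, or close them until they stop; the grip force is fixed at half the most.
- wait(seconds).
- inverse_kinematics(position, orientation): joint angles nearest the present ones, or None.
- observe(): the state.
- read_camera(name): name is "scene" or "side" or "wrist"; returns (picture, depth): 384x512x3 uint8, red, green, blue; 384x512 float32, m along the optical axis (not along the pixel's ray), 0 where there is no reading.
- camera_info(name): a dict with "fov_y" (degrees; the focal length in pixels is half the picture's height over the tangent of half this angle, whatever the lens; pixels are square), "cx", "cy" (the principal point, pixels), "R" (3x3) and "t" (3): a world point X has camera coordinates R X + t. Camera axes: x right, y down, z forward; pixel columns grow to the right and rows downward; lengths in m; the calibration is good to about 2 mm. A picture is of the moment at which its call begins: read the wrist's pose just before it. camera_info takes no time and is no camera call; for the wrist camera it gives the pose at the moment of the call.
A pose or a line that the arm cannot do raises IKError and nothing moves.
- sign_off(): hands the job in; it is judged then, once.
The state is a dict: "t": time; "joint_positions": joint angles; "dq": joint speeds; "joint_torque": joint torques, N m; "tcp_pos": TCP position; "ee_rot": TCP orientation; "force": force on the tool from outside, world axes, zero at the start; "ft_torque": the same for the moment, N m; "opening": opening from 0.0 (shut) to 1.0 (fully open); "grip_force": force on a finger pad.
Only numpy, scipy, OpenCV 4.12 (cv2) and the standard library are available. Lean on these libraries where they do the work, as an engineer would, in place of code of your own. Each camera call takes 0.05 s, during which the arm holds its last target. There are 200 camera calls.

TASK

Make up the two repair kits from the stock in the middle of the bench: the angle bracket, the large nut and the wide sleeve go in the three-compartment tray (the bracket in its long compartment), and the small nut and the collar go in the two-compartment tray, one part to a compartment. Stand each part upright, the way it stands now, flat on the tray's floor, and leave the thin sleeve, the U-channel and the flanged hub where they are.

Things in the scene. Friction and masses are not known exactly. Their poses are not given: they have to be found in the camera images.
- tray_three: Fixed aluminium tray, 266 x 84 mm, three compartments in a row along x. Floor 3 mm thick, walls 4 mm thick, tops 13 mm over the bench. Two small compartments, 70 (x) by 76 mm (y) inside, centred at x = -94 and -20 mm; one long, 110 by 76 mm, centred at x = +74 mm; all y = 0. Origin: centre of the underside, z up. Left or right of the stock, turned a little.
- tray_two: Fixed aluminium tray on the other side of the stock, 152 x 84 mm, two compartments of 70 (x) by 76 mm (y) inside, centred at x = -37 and +37 mm, y = 0. Floor 3 mm thick, walls 4 mm thick, tops 13 mm over the bench. Origin: centre of the underside, z up.
- nut_large: Large steel hexagon nut lying flat, 46 mm across flats, 53 mm across corners, 30 mm high, 28 mm bore. Its flats face along its own x axis and every 60 degrees from it. Origin: centre of its underside, z up. Loose in the stock, place varies.
- nut_small: Small steel hexagon nut, 30 mm across flats, 35 mm across corners, 30 mm high, 16 mm bore. Its flats face along its own x axis and every 60 degrees from it. Origin: centre of its underside, z up. Loose in the stock, place varies.
- sleeve_wide: Wide brass sleeve, an upright tube of 36 mm outside and 26 mm inside diameter, 50 mm high. Origin: centre of its underside, z up. Loose in the stock, place varies.
- collar: Steel collar, a thick ring of 50 mm outside diameter, 30 mm bore and 30 mm height, lying flat. Origin: centre of its underside, z up. Loose in the stock, place varies.
- angle: Aluminium angle (L) bracket, 80 mm long along its y, 8 mm thick. Upright leg 44 mm high, from x = -4 to +4 mm, to grip across; flat leg 8 mm high on the bench, from x = +4 to +40 mm, with two dark holes. Origin: on the underside below the middle of the upright leg, z up. Loose in the stock; place and yaw vary.
- sleeve_thin: Thin brass sleeve, an upright tube of 24 mm outside diameter, 50 mm high; not wanted, to be left alone. Origin: centre of its underside, z up. Loose in the stock, place varies.
- channel: Aluminium U-channel piece, open upwards, 44 mm wide (x), 60 mm long (y), 40 mm high, 6 mm thick; not wanted, to be left alone. Origin: centre of its underside, z up. Loose in the stock, place varies.
- hub: Steel flanged hub: a round flange of 62 mm diameter, 9 mm high, with a solid boss of 32 mm diameter on it, 32 mm high in all; not wanted, to be left alone. A flat steel test piece (50 x 36 mm, 6 mm high) also lies among the stock and does not matter. Origin: centre of its underside, z up. Loose in the stock, place varies.
There are look-alikes about, which are no part of the job. What is shaped like the sleeve_wide but purple is not meant.

How it is judged:
By the outcome, as a careful person would: the job done as asked, in the order asked, and still so for the second after the job is handed in, with the robot touching nothing.
It also fails if it takes over 120 s, if anything falls off the work surface, if the arm or the gripper's body presses on something with over 40 N, if the wrist force passes 120 N, or if a joint passes its speed limit or range.

## Working session

There is one attempt and no reset: what is moved stays moved. The work goes in short steps, each a Python script; the robot and the scene stay as the last script left them, time stands still between calls to the robot, and variables do not carry over. Pictures are saved under pics/ and viewed, at most 14 in all, crops included, and the job is handed in when it is done.

```bash
mkdir -p pics; ls
python3 - <<'E'
from rig import *
import cv2,numpy as np
for n in ["scene","side","wrist"]:
    i=camera_info(n); print(n,i)
    p,d=read_camera(n); np.savez(f"pics/{n}0.npz",p=p,d=d,**{k:np.array(v) for k,v in i.items()})
    cv2.imwrite(f"pics/{n}0.png",cv2.resize(p[:,:,::-1],(800,600),interpolation=cv2.INTER_CUBIC))
    print((d>0).mean(),d[d>0].min(),d.max())
E
```

```text
pics
scene {'fov_y': 48.89700754341728, 'cx': 254.68018045067097, 'cy': 192.47189693528503, 'R': array([[ 0.21291444,  0.97702771,  0.00918115],
       [ 0.69739572, -0.14538217, -0.70178575],
       [-0.68432935,  0.15582321, -0.71232891]]), 't': array([-0.10236765, -0.31510173,  1.40982712])}
0.995941162109375 0.5304403 3.215624
side {'fov_y': 47.58633557393649, 'cx': 256.24424724647315, 'cy': 190.12077205391893, 'R': array([[ 0.92387175, -0.38258133, -0.00961899],
       [-0.21265846, -0.4923145 , -0.84403958],
       [ 0.31817821,  0.78182988, -0.53619462]]), 't': array([-0.49719117,  0.12243494,  0.80043354])}
0.9961090087890625 0.5507668 3.0250037
wrist {'fov_y': 59.924528310781554, 'cx': 263.39555272340675, 'cy': 191.4978272054783, 'R': array([[ 9.99998888e-01, -1.03432477e-03, -1.07477456e-03],
       [-6.90333428e-04, -9.59642684e-01,  2.81221339e-01],
       [-1.32227374e-03, -2.81220285e-01, -9.59642331e-01]]), 't': array([-0.62485581, -0.0356755 ,  0.37936115])}
0.9957122802734375 0.06097607 0.46952015
```

View pics/scene0.png

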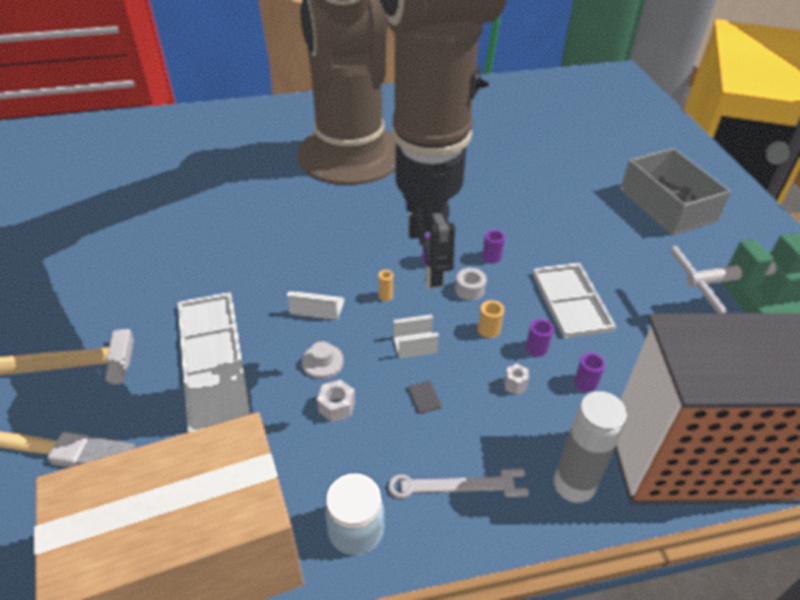

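View pics/side0.png

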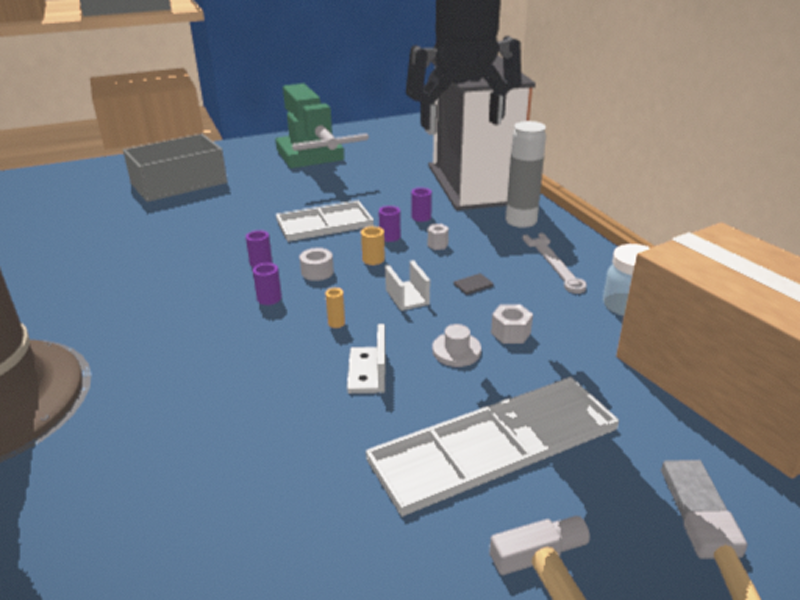

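View pics/wrist0.png

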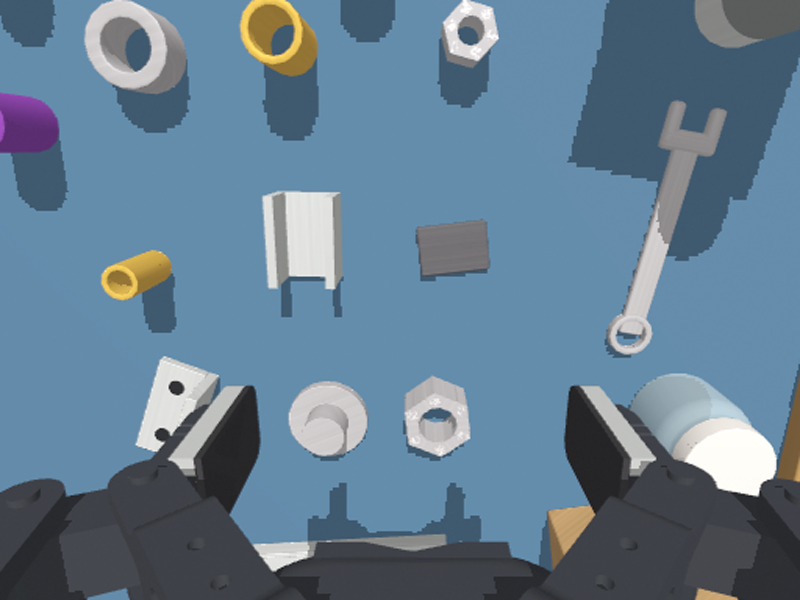

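The stock, in 800x600 scene pixels:
- **Wide sleeve:** orange, (490,318). It could be confused with the thin sleeve (385,285) or the purple tubes (490,246), (540,338), (590,372) and one behind the gripper (430,250).
- **Large and small nut:** (336,400) and (516,378). They could be swapped with each other or confused with the collar (470,284).
- **Angle:** (315,305). It could be confused with the channel (415,336).
- **Trays:** tray_three is at left (215,365), with its long compartment partly in shadow, and tray_two is at (572,300).

Next I'll take high wrist views and fuse their depth into a top-down map.

```bash
cat > h.py <<'E'
from rig import *
import numpy as np, cv2
def cloud(name):
    i=camera_info(name); p,d=read_camera(name)
    f=192/np.tan(np.radians(i["fov_y"])/2)
    v,u=np.nonzero(d>0); z=d[v,u]
    c=np.stack([(u-i["cx"])/f*z,(v-i["cy"])/f*z,z],1)
    return (c-i["t"])@i["R"], p[v,u], p
X0,Y0,S=0.30,-0.42,1000.   # map: col=(y-Y0)*S, row=(x-X0)*S
def topmap(P,C,zmax=0.075):
    k=(P[:,2]<zmax)&(P[:,2]>-0.01); P,C=P[k],C[k]
    o=np.argsort(P[:,2]); P,C=P[o],C[o]
    H=np.full((600,800),np.nan,np.float32); M=np.zeros((600,800,3),np.uint8)
    r=((P[:,0]-X0)*S).astype(int); c=((P[:,1]-Y0)*S).astype(int)
    for dr in (0,1):
      for dc in (0,1):
        rr,cc=r+dr,c+dc; k=(rr>=0)&(rr<600)&(cc>=0)&(cc<800)
        H[rr[k],cc[k]]=np.where(np.isnan(H[rr[k],cc[k]]),P[k,2],np.fmax(H[rr[k],cc[k]],P[k,2])); M[rr[k],cc[k]]=C[k]
    return H,M
E
python3 - <<'E'
from h import *
s=observe(); print(s["ee_rot"],s["tcp_pos"]); o=list(s["ee_rot"])
Ps=[];Cs=[]
for y in (-0.24,-0.08,0.12):
    try: move_ptp([0.60,y,0.36],o)
    except IKError as e: print(y,e); continue
    P,C,p=cloud("wrist"); Ps.append(P);Cs.append(C)
P=np.vstack(Ps);C=np.vstack(Cs); np.savez("pics/c1.npz",P=P,C=C)
H,M=topmap(P,C); np.savez("pics/m1.npz",H=H,M=M)
cv2.imwrite("pics/top1.png",M[:,:,::-1])
cv2.imwrite("pics/w2.png",p[:,:,::-1])
print(observe()["t"], np.nanmedian(H))
# blobs
raised=(np.nan_to_num(H)>0.02).astype(np.uint8); raised=cv2.morphologyEx(raised,cv2.MORPH_OPEN,np.ones((3,3)))
n,l,st,ce=cv2.connectedComponentsWithStats(raised)
for i in range(1,n):
    if st[i,4]<60: continue
    m=l==i; zt=np.percentile(H[m],95); t=m&(H>zt-0.006)
    ys,xs=np.nonzero(t); (cx,cy),r=cv2.minEnclosingCircle(np.stack([xs,ys],1).astype(np.float32))
    print(i,"px",np.round(ce[i]),"n",st[i,4],"ztop %.4f"%zt,"enc c x=%.4f y=%.4f r=%.1f"%(X0+cy/S,Y0+cx/S,r),"rgb",np.median(M[t],0))
E
```

```text
[-3.14034312e+00  7.09653504e-05  1.57089835e+00] [ 6.24627613e-01 -7.11198753e-06  2.38639700e-01]
2.85 0.0012515441
1 px [507.  68.] n 688 ztop 0.0519 enc c x=0.3676 y=0.0868 r=19.0 rgb [150.  76. 181.]
2 px [614.  80.] n 577 ztop 0.0520 enc c x=0.3796 y=0.1941 r=18.7 rgb [153.  76. 182.]
3 px [409. 138.] n 367 ztop 0.0519 enc c x=0.4374 y=-0.0113 r=12.7 rgb [221. 182.  85.]
4 px [551. 153.] n 1360 ztop 0.0317 enc c x=0.4531 y=0.1307 r=25.9 rgb [202. 198. 199.]
5 px [286. 157.] n 839 ztop 0.0462 enc c x=0.4575 y=-0.1345 r=41.5 rgb [215. 216. 213.]
6 px [  1. 173.] n 171 ztop 0.0279 enc c x=0.4765 y=-0.4195 r=27.5 rgb [199. 196. 196.]
7 px [433. 233.] n 478 ztop 0.0420 enc c x=0.5330 y=0.0125 r=30.6 rgb [216. 217. 215.]
8 px [556. 246.] n 607 ztop 0.0516 enc c x=0.5460 y=0.1352 r=18.5 rgb [225. 187.  87.]
9 px [286. 259.] n 891 ztop 0.0344 enc c x=0.5589 y=-0.1340 r=17.1 rgb [202. 198. 199.]
10 px [432. 271.] n 488 ztop 0.0420 enc c x=0.5715 y=0.0115 r=30.6 rgb [217. 218. 216.]
11 px [616. 299.] n 585 ztop 0.0516 enc c x=0.5986 y=0.1960 r=18.3 rgb [153.  80. 183.]
12 px [295. 344.] n 1483 ztop 0.0322 enc c x=0.6439 y=-0.1255 r=27.0 rgb [205. 201. 201.]
13 px [559. 360.] n 669 ztop 0.0318 enc c x=0.6600 y=0.1390 r=17.7 rgb [206. 202. 203.]
14 px [663. 377.] n 617 ztop 0.0518 enc c x=0.6769 y=0.2438 r=18.6 rgb [151.  81. 181.]
15 px [206. 502.] n 632 ztop 0.0749 enc c x=0.8125 y=-0.2200 r=75.2 rgb [187.  152.5 105. ]
18 px [132. 449.] n 156 ztop 0.0748 enc c x=0.7485 y=-0.2880 r=25.4 rgb [114.  89.  63.]
19 px [ 92. 455.] n 77 ztop 0.0748 enc c x=0.7545 y=-0.3280 r=12.3 rgb [118.  93.  65.]
30 px [696. 467.] n 140 ztop 0.0748 enc c x=0.7665 y=0.2730 r=19.5 rgb [65.5 65.  66. ]
39 px [293. 514.] n 1017 ztop 0.0748 enc c x=0.8293 y=-0.1298 r=31.3 rgb [155.  156.5 160. ]
42 px [583. 509.] n 214 ztop 0.0745 enc c x=0.8180 y=0.1620 r=24.2 rgb [86. 88. 88.]
```

View pics/top1.png

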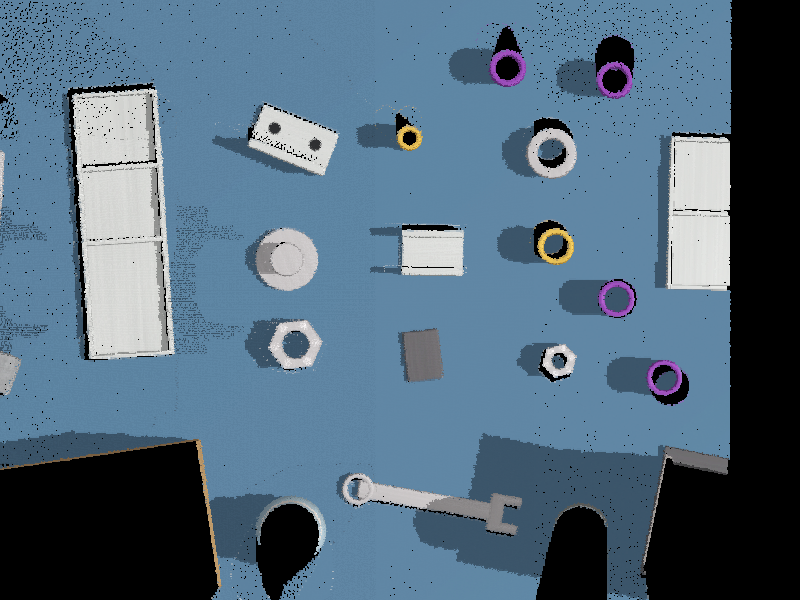

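The top map (1 px = 1 mm) shows every part clearly:
- **Bracket:** (290,140), upright leg on the lower side.
- **Large nut:** (295,344).
- **Wide sleeve:** (556,246), gold, next to the purple tube at (617,299).
- **Small nut:** (559,360).
- **Collar:** (551,153).
- **tray_three:** cols 70–173, long compartment at the bottom.
- **tray_two:** cut off at the right edge, so I'll take one more view there and then compute the poses.

Run:
```python
from h import *
import json
o=[np.pi,0,np.pi/2]
move_ptp([0.56,0.24,0.36],o)
P,C,p=cloud("wrist"); c=np.load("pics/c1.npz"); P=np.vstack([c["P"],P]);C=np.vstack([c["C"],C])
H,M=topmap(P,C); Hn=np.nan_to_num(H)
box=c["P"]; k=(box[:,0]>0.74)&(box[:,1]<-0.2)&(box[:,1]>-.35); print("box top",np.percentile(box[k,2],98))
L={}
def w(px): return np.array([X0+px[1]/S,Y0+px[0]/S])
# trays: white-ish, 6..20mm walls/floor by colour inside windows
for nm,(r0,r1,c0,c1) in dict(three=(60,380,40,200),two=(110,310,640,790)).items():
    sat=M.max(2).astype(int)-M.min(2); m=((sat<25)&(M.max(2)>70)&(Hn<0.03)).astype(np.uint8)
    mm=np.zeros_like(m); mm[r0:r1,c0:c1]=m[r0:r1,c0:c1]; mm=cv2.morphologyEx(mm,cv2.MORPH_CLOSE,np.ones((9,9))); mm=cv2.morphologyEx(mm,cv2.MORPH_OPEN,np.ones((9,9)))
    cs=max(cv2.findContours(mm,cv2.RETR_EXTERNAL,2)[0],key=cv2.contourArea)
    r=cv2.minAreaRect(cs); b=cv2.boxPoints(r); e=max(b[1]-b[0],b[2]-b[1],key=np.linalg.norm); 
    if e[1]<0:e=-e
    L[nm]=[*w(r[0]),float(np.arctan2(e[0],e[1]))]; print(nm,L[nm],r[1])
    ctr=L[nm]
    for d in ([-94,-20,74] if nm=="three" else [-37,37]):
        q=np.array(ctr[:2])+d/1000*np.array([np.cos(ctr[2]),np.sin(ctr[2])]); r_,c_=((q-[X0,Y0])*S).astype(int)
        print("  comp",d,q.round(4),"floor z",np.nanmedian(H[r_-8:r_+8,c_-8:c_+8])); cv2.circle(M,(int(c_),int(r_)),3,(255,0,0),-1)
# angle
m=np.zeros(H.shape,np.uint8); m[90:190,235:350]=(Hn[90:190,235:350]>0.036); 
ys,xs=np.nonzero(m); r=cv2.minAreaRect(np.stack([xs,ys],1).astype(np.float32)); b=cv2.boxPoints(r); e=max(b[1]-b[0],b[2]-b[1],key=np.linalg.norm)
if e[0]<0:e=-e
# length axis = part -y or +y ; part x = toward -world x
ly=np.array([e[1],e[0]])/np.linalg.norm(e); px=np.array([-ly[1],ly[0]]); px=px if px[0]<0 else -px
L["angle"]=[*w(r[0]),float(np.arctan2(px[1],px[0]))]; print("angle",L["angle"],r[1])
for nm,(u,v,rad,zt) in dict(nut_large=(295,344,36,.025),nut_small=(559,360,26,.025),collar=(551,153,35,.025),sleeve_wide=(556,246,26,.045)).items():
    m=np.zeros(H.shape,np.uint8); m[v-rad:v+rad,u-rad:u+rad]=Hn[v-rad:v+rad,u-rad:u+rad]>zt
    ys,xs=np.nonzero(m); hl=cv2.convexHull(np.stack([xs,ys],1).astype(np.int32)); (a,bb),rr=cv2.minEnclosingCircle(hl)
    f=np.zeros_like(m); cv2.fillPoly(f,[hl],1); mo=cv2.moments(f,True); ce=(mo["m10"]/mo["m00"],mo["m01"]/mo["m00"])
    co=cv2.findContours(f,cv2.RETR_EXTERNAL,cv2.CHAIN_APPROX_NONE)[0][0][:,0]-np.array(ce)
    th=np.arctan2(co[:,0],co[:,1]); R=np.hypot(*co.T); s6=np.sum((R-R.mean())*np.exp(6j*th)); flat=(np.angle(s6)+np.pi)/6
    L[nm]=[*w(ce),float(flat)]; print(nm,np.round(L[nm],4),"r",rr,"minmax",R.min().round(1),R.max().round(1),"area",mo["m00"],"amp",abs(s6)*2/len(R))
json.dump(L,open("L.json","w"))
for n in ("angle","nut_large","nut_small","collar","sleeve_wide"): cv2.circle(M,(int((L[n][1]-Y0)*S),int((L[n][0]-X0)*S)),3,(255,0,0),-1)
cv2.imwrite("pics/top2.png",M[60:420,:,::-1])
```

```text
box top 0.15237455285610027
three [np.float64(0.5208820190429687), np.float64(-0.299367073059082), 0.059928182512521744] (273.4282531738281, 92.11434173583984)
  comp -94 [ 0.4271 -0.305 ] floor z 0.0032837153
  comp -20 [ 0.5009 -0.3006] floor z 0.0038641747
  comp 74 [ 0.5947 -0.2949] floor z 0.003912124
two [np.float64(0.5117961120605469), np.float64(0.2897654418945313), -0.02883830852806568] (85.67589569091797, 156.2715301513672)
  comp -37 [0.4748 0.2908] floor z 0.0041787783
  comp 37 [0.5488 0.2887] floor z 0.004303409
angle [np.float64(0.456362060546875), np.float64(-0.13384481811523435), 2.7610862255096436] (83.37720489501953, 10.956024169921875)
nut_large [ 0.6436 -0.1253  0.1109] r 27.376575469970703 minmax 23.6 27.6 area 2086.0 amp 1.164556064727523
nut_small [0.6601 0.1387 0.2456] r 17.95196533203125 minmax 15.5 18.2 area 918.0 amp 0.803197414783085
collar [0.4528 0.131  0.0858] r 25.952062606811523 minmax 24.6 26.4 area 2089.0 amp 0.08980011886049041
sleeve_wide [0.5458 0.1352 0.7176] r 18.81145477294922 minmax 17.7 19.1 area 1113.0 amp 0.06681174892333826
```

View pics/top2.png

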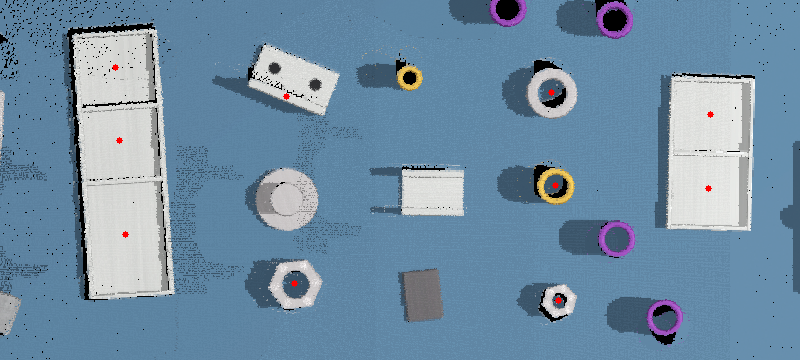

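The measured sizes match the description: r 27 and 18 for the nuts, 26 for the collar, 18.8 for the wide sleeve, and both tray footprints. The red dots sit on the right gold sleeve, nuts, collar, bracket leg and compartments. Bracket first.

```bash
cat > pp.py <<'E'
from h import *
import json
L=json.load(open("L.json"))
def comp(tray,d,dy=0):
    x,y,a=L[tray]; return x+d*np.cos(a)-dy*np.sin(a), y+d*np.sin(a)+dy*np.cos(a)
def st(tag):
    s=observe(); print(tag,"t %.1f"%s["t"],"tcp",np.round(s["tcp_pos"],4),"open %.3f grip %.0f"%(s["opening"],s["grip_force"]),"F",np.round(s["force"],1),"q7 %.2f"%s["joint_positions"][6])
def pick(x,y,psi,z):
    o=[np.pi,0,psi]; move_ptp([x,y,0.14],o); line_to([x,y,z],velocity=0.12); grasp(); st("gripped")
    line_to([x,y,0.17],velocity=0.15); st("lifted")
def place(x,y,psi,z):
    o=[np.pi,0,psi]; move_ptp([x,y,0.17],o); line_to([x,y,z+0.011],velocity=0.12)
    hit=line_to([x,y,z+0.002],velocity=0.02,stop_force=6); st(f"down hit={hit}")
    gripper_open(); line_to([x,y,0.17],velocity=0.15); st("released")
E
python3 - <<'E'
from pp import *
a=L["angle"]; ps=a[2]-np.pi/2; d=L["three"][2]-np.pi/2+2*np.pi-a[2]
tr=comp("three",0.074,+0.018)
print(ps,ps+d,tr)
for p,q in (((a[0],a[1],.022),ps),((*tr,.026),ps+d)): print(inverse_kinematics(list(p),[np.pi,0,q]))
pick(a[0],a[1],ps,0.022)
p,_=read_camera("side"); cv2.imwrite("pics/s1.png",p[:,:,::-1])
place(*tr,ps+d,0.025)
p,_=read_camera("wrist"); cv2.imwrite("pics/w1.png",p[:,:,::-1])
E
```

```text
1.190289898714747 3.201520836102315 (np.float64(0.5936711157607756), np.float64(-0.2769673543330409))
[ 0.12191194  0.48286154  0.07638649  2.14147892 -0.07142746  0.51955171
 -0.12888491]
[ 0.48039412  0.69894056 -0.17151     1.67691517  0.15691224  0.77918715
  1.86719567]
gripped t 6.9 tcp [ 0.4565 -0.1339  0.0222] open 0.079 grip 59 F [-0.2 -0.3  3.1] q7 -0.11
lifted t 8.1 tcp [ 0.4558 -0.1337  0.1692] open 0.085 grip 59 F [-0.1 -0.1 -1. ] q7 -0.16
down hit=False t 11.8 tcp [ 0.5936 -0.2769  0.0269] open 0.079 grip 58 F [ 0.3 -0.2 -0.7] q7 1.87
released t 13.6 tcp [ 0.593  -0.2768  0.1689] open 1.003 grip 0 F [ 0.1 -0.2 -0.5] q7 1.90
```

View pics/w1.png

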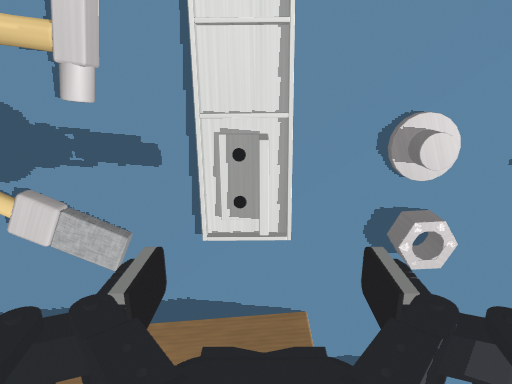

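The picture shows the bracket standing in the long compartment: upright leg at (264,188), holes at (239,155) and (240,202), clear of the walls. Next are the large nut and the wide sleeve, with the descent ending at floor contact.

```bash
sed -i 's/z+0.002\]/z-0.0005]/' pp.py
python3 - <<'E'
from pp import *
pt=np.pi+L["three"][2]
n=L["nut_large"]; pick(n[0],n[1],n[2]+np.pi/3+np.pi/2,0.015); place(*comp("three",-0.020),pt,0.018)
s=L["sleeve_wide"]; pick(s[0],s[1],np.pi,0.028); place(*comp("three",-0.094),pt,0.031)
move_ptp([0.55,-0.22,0.30],[np.pi,0,np.pi/2])
p,_=read_camera("wrist"); cv2.imwrite("pics/w3.png",p[:,:,::-1])
E
```

```text
gripped t 16.0 tcp [ 0.6441 -0.1254  0.0159] open 0.525 grip 63 F [-0.3  0.4  6.8] q7 1.20
lifted t 17.2 tcp [ 0.6429 -0.1252  0.1687] open 0.523 grip 62 F [ 0.1  0.8 -3.3] q7 1.22
down hit=True t 19.9 tcp [ 0.5008 -0.3006  0.0188] open 0.524 grip 63 F [-0.9 -0.4  5.3] q7 1.96
released t 21.6 tcp [ 0.5004 -0.3003  0.1691] open 1.002 grip 0 F [0.5 0.7 0.3] q7 2.00
gripped t 24.8 tcp [0.5461 0.1352 0.0287] open 0.399 grip 59 F [-1.1 -0.6  6.2] q7 1.01
lifted t 25.9 tcp [0.5451 0.1349 0.169 ] open 0.402 grip 60 F [-0.4 -0.3 -2.6] q7 1.10
down hit=True t 29.3 tcp [ 0.427  -0.305   0.0316] open 0.400 grip 61 F [-0.6  0.6  6.1] q7 2.01
released t 30.9 tcp [ 0.4265 -0.3047  0.1692] open 1.002 grip 0 F [ 0.2  0.1 -0.3] q7 2.08
```

View pics/w3.png

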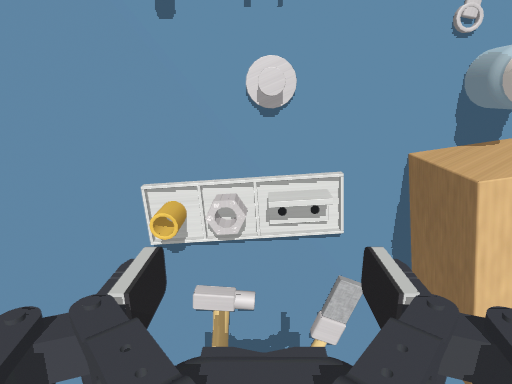

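The first kit is in place: sleeve at (168,220), nut at (227,214), bracket at (300,207), each upright in its own compartment. Now the small nut and the collar.

Run:
```python
from pp import *
pt=np.pi+L["two"][2]
n=L["nut_small"]; pick(n[0],n[1],n[2]+np.pi/3+np.pi/2,0.017); place(*comp("two",0.037),pt,0.020)
s=L["collar"]; pick(s[0],s[1],np.pi,0.015); place(*comp("two",-0.037),pt,0.018)
Ps=[];Cs=[]
for y in (0.22,-0.02,-0.24):
    move_ptp([0.56,y,0.36],[np.pi,0,np.pi/2]); P,C,p=cloud("wrist"); Ps.append(P);Cs.append(C)
H,M=topmap(np.vstack(Ps),np.vstack(Cs)); cv2.imwrite("pics/top3.png",M[60:420,:,::-1])
for nm,t,d,hh in (("sleeve","three",-.094,.05),("nutL","three",-.02,.03),("nutS","two",.037,.03),("collar","two",-.037,.03)):
    x,y=comp(t,d); r,c=int((x-X0)*S),int((y-Y0)*S); h=H[r-26:r+26,c-26:c+26]; k=h>hh-.003
    print(nm,"n",k.sum(),"top z",np.round(np.nanpercentile(h[k],[5,50,95]),4))
x,y=comp("three",.074,.018); r,c=int((x-X0)*S),int((y-Y0)*S); h=H[r-42:r+42,c-10:c+10];k=h>.04; print("angle",k.sum(),np.nanpercentile(h[k],[5,50,95]))
st("end")
```

```text
gripped t 35.8 tcp [0.6605 0.1388 0.0175] open 0.335 grip 60 F [-0.5 -0.5  4.7] q7 0.82
lifted t 37.0 tcp [0.6595 0.1385 0.1687] open 0.336 grip 60 F [ 0.1 -0.1 -1.5] q7 0.87
down hit=True t 39.6 tcp [0.5487 0.2886 0.0205] open 0.336 grip 60 F [-0.6 -1.1  5.1] q7 0.72
released t 41.3 tcp [0.5483 0.2883 0.169 ] open 0.999 grip 0 F [ 0.2  0.5 -0.5] q7 0.79
gripped t 43.7 tcp [0.4532 0.1309 0.0159] open 0.554 grip 61 F [-2.  -1.2 10. ] q7 0.88
lifted t 44.9 tcp [0.4522 0.1308 0.1692] open 0.555 grip 62 F [-0.5 -0.3 -4.6] q7 1.04
down hit=True t 47.4 tcp [0.4748 0.2907 0.019 ] open 0.558 grip 63 F [-0.8 -1.1  4.7] q7 0.59
released t 49.1 tcp [0.4744 0.2905 0.1691] open 1.003 grip 0 F [ 0.1 -0.4  0.1] q7 0.70
sleeve n 645 top z [0.0511 0.0535 0.0548]
nutL n 1422 top z [0.0323 0.034  0.0351]
nutS n 655 top z [0.0322 0.0336 0.0346]
collar n 1363 top z [0.0314 0.0335 0.0349]
angle 806 [0.04513079 0.04780151 0.04900507]
end t 52.1 tcp [ 0.561  -0.2369  0.3599] open 1.001 grip 0 F [-0.5  0.4 -0.4] q7 0.35
```

View pics/top3.png

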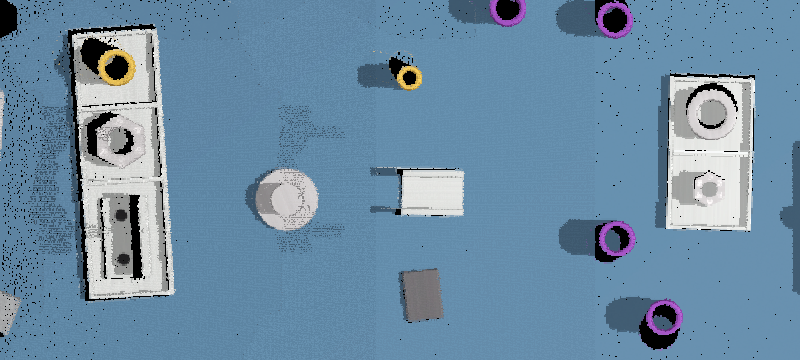

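All five parts sit flat in their compartments: sleeve (116,67), large nut (117,140), bracket (125,235), collar (711,112) and small nut (709,188). Their top heights equal floor plus part height, and the thin sleeve, channel, hub and purple tubes haven't moved.

```bash
python3 -c "
from rig import *
print(sign_off())"
```

```text
the job is handed in; nothing more can be done
None
```

Both repair kits are made up and the job is handed in: all five parts stand upright and flat in their compartments, the thin sleeve, U-channel and hub were left in place, and it took about 52 s of robot time.

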